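# Sort quick-acting clamp bolts by thread hand in test nuts

### The arm

A 6-joint arm with a two-finger parallel gripper is mounted at the origin on the work surface. World frame = base frame: x ahead of the robot, y to its left, z up, the work surface at z = 0. Lengths are in mm, angles in rad, forces in N, time in s.
With the tool pointing down it reaches from about 350 to 975 mm from the base axis. Payload 7.1 kg.
Tool frame: the origin (TCP) lies between the finger pads; the fingertips stand 19 mm ahead of it and the grasp point (between the pads) is the TCP; y points along the fingers, z is the direction in which the jaws open and shut, and the axes are right-handed (so a half turn about y gives the same grasp; the last joint's range is limited). The gripper opens to 88 mm and grips with 3 to 60 N. Pads are 20 mm wide; open, the fingers measure 115 mm over their backs; the gripper's body (75 mm by 178 mm) begins 61 mm behind the grasp point.
Start: joints at [-1.363, 0.423, 1.63, -0, 1.089, -0.019], TCP at [140.557, -608.973, 241.675] pointing down, gripper open.
Joint ranges: [-3, 3], [-0.9, 2.11], [0.09, 2.58], [-1.31, 4.45], [0.11, 2.69], [-2.54, 2.54]. Speed limits (rad/s): [2.39, 2.39, 3.01, 3.14, 3.14, 3.14].

### API

Orientations are given as a rotation vector (axis times angle).
In Python, from workcell import ctrl gives the robot as it stands.
- The arm moves only by the tool servo_tool, never from a script. Its argument "moves" is text: rows parted by semicolons, each of 6 numbers parted by spaces: the shift along the world's x, y, z in m, then the turn, a rotation vector about the world's x, y, z in degrees. A call has 1 to 8 rows; each row is the pose to reach, as a shift and turn from the pose commanded when the call began; what a row does not reach only later rows make up. A row lasts 1/8 s, in which the tool goes at most 62.5 mm and 10.7 degrees, less where a joint would pass 70% of its speed; a pose out of reach is approached as far as the arm can. A call with a gripper value outside its range is refused whole. "hand" is the closure in counts, from 0 (fully open) to 255 (shut), set as the call begins (left out, the last holds). The fingers move at their own pace and stop on an object; the grip force is fixed at half the most. Time passes only in rows, so rows that repeat a pose let the fingers close. It gives the time, the measured TCP pose, the force and the opening at its end, in the units of the state.
- ctrl.get_obs(): the state, without advancing time (a new reading comes with each control period).
- ctrl.get_image(name): name is "scene" or "top" or "wrist"; returns a dict with "pixels" (384x512x3 uint8, red, green, blue), "depth" (384x512 float32, mm along the optical axis (not along the pixel's ray), 0 where there is no reading), "vertical_fov" (degrees; the focal length in pixels is half the picture's height over the tangent of half this angle, whatever the lens; pixels are square), "cx", "cy" (the principal point, pixels), "xyz" and "attitude" of the camera in the world; the wrist camera has in their place "T_tool_cam" (4x4, takes a point from camera to tool coordinates, whose origin is the TCP and whose axes are the tool frame's). Camera axes: x right, y up, looking along -z (the intrinsics and any distortion apply to the point x, -y, -z); pixel columns grow to the right and rows downward; lengths in mm; the calibration is good to about 2 mm. A picture is of the moment at which its call begins: read the wrist's pose just before it.
- ctrl.close_job(): hands the job in, once; it reports no verdict.
The state is a dict: "t": time; "qpos": joint angles; "qvel": joint speeds; "joint_torque": joint torques, N m; "ee_pos": TCP position; "orientation": TCP orientation; "ft_force": force on the tool from outside, world axes, zero at the start; "moment": the same for the moment, N m; "width": finger opening in mm.
Only numpy, scipy, OpenCV 4.12 (cv2) and the standard library are available. Lean on these libraries where they do the work, as an engineer would, in place of code of your own. Each camera call takes 0.05 s, during which the arm holds its last target.

### The job

A left-hand bolt has got mixed up with two right-hand ones in the wooden rack, and nothing but the thread tells them apart: sort them by trying them, one at a time, in the right-hand test nuts clamped in the vice, turning clockwise. Leave each bolt that bites wound a good third of a turn into a nut of its own, upright, and lay or stand the one that will not start in the shallow red tray. Never force a thread, and leave the plug gauge, the spray can and the scraper where they are.

Things in the scene. Friction and masses are not known exactly. Their poses are not given: they have to be found in the camera images.
- bolt_a_mid (a point): Steel hex-head bolt 68 mm long, hand not told. Point: on its axis, half-way up, 34 mm above the lower end; z axis to the head, x axis square to a flat. From the lower end: plain dog point 21 mm dia. to 6 mm, four-start thread 28 mm dia. to 26, neck 24 mm dia. to 48, hexagon head 36 mm over flats, 42 over corners, to 68. 0.29 to 0.45 kg. Stands head up in a rack hole, turned anyhow.
- bolt_b_mid (a point): Bolt of the same sizes as bolt_a_mid, hand not told; the same point and axes. Head centre 24 mm above this point. Stands head up in another rack hole, turned anyhow.
- bolt_c_mid (a point): Bolt of the same sizes as bolt_a_mid, hand not told; the same point and axes. Head centre 24 mm above this point. Stands head up in another rack hole, turned anyhow.
- nut_1: Fixed steel test nut, right-hand thread, 46 mm over flats, 26 high; origin: centre of its top face, 100 mm above the bench, z up. A bolt's dog point enters freely; threads meet with the bolt's end 7 to 13 mm below the top face. From there a right-hand bolt turned clockwise from above goes down 28 mm a turn (1.4 mm axial play); a left-hand one never goes deeper than 12 mm.
- nut_2: A second test nut like nut_1, also right-hand, beside it in the same jaws, 66 mm between centres. Origin: centre of its top face.
- vise: Milling vice fixed to the bench. Origin on the bench, right between the nuts, which stand at y = +33 mm (nut_1) and -33 mm (nut_2); x axis to the fixed jaw. Jaws 125 mm wide (y), x = -95 to +60 mm, 90 mm high; bed in front of them to x = -222 mm, 110 mm wide, 53 mm high; lugs 165 mm wide at x = -45 mm, 30 mm high.
- rack: Fixed wooden block 132 x 132 x 30 mm. Origin: centre of its underside. Four holes 34 mm dia., 22 mm deep, at x, y = +-34 mm: three hold the bolts, one the plug gauge, in any order.
- deep_bin: Bystander, fixed: red plastic stacking bin 132 x 146 mm, 60 mm high (front, -x, 30 mm), half full of grey plastic mouldings. Origin: centre of its underside.
- tray_floor (a point): Centre of the inner floor (4 mm above the bench) of the flat tray: fixed red plastic tray, inside 124 (x) by 138 (y) mm; walls 4 mm thick and 18 mm high.
- parts_box: Bystander, fixed: open cardboard box 130 x 130 x 40 mm full of grey plastic mouldings. Origin: centre of its underside.
- plug_gauge_mid (a point): Bystander, loose: round steel plug gauge 27 mm dia., 66 mm long, with a round 23 mm handle, standing in one hole of the rack. Point: its middle, half-way up.
- spray_can_mid (a point): Bystander, loose: spray can 53 mm dia., 170 mm high, standing on the bench beside the vice. Point: its middle, half-way up.
- scraper: Bystander, loose: small hand scraper with a round handle, 130 mm long along its x axis, about 25 mm thick, lying on the bench beside the vice. Origin: under its middle.
Mind the look-alikes: they are no part of the job. What is shaped like the part that bears bolt_a_mid but green or purple is not meant. Leave any green look-alike of the part that bears bolt_b_mid alone.

How it is judged:
By the outcome, as a careful person would: the job done as asked, in the order asked, and still so for the second after the job is handed in, with the robot touching nothing.
It also fails if it takes over 72 s, if anything falls off the work surface, if the arm or the gripper's body presses on something with over 40 N, if the wrist force passes 120 N, or if a joint passes its speed limit or range.

## Working session

There is one attempt and no reset: what is moved stays moved. The work goes in short steps, Python scripts to look and compute and a tool call to move; the robot and the scene stay as the last step left them, time stands still between calls to the robot, and variables do not carry over. Pictures are saved under pics/ and viewed, and the job is handed in when it is done.

Besides the shell and the picture viewer there is one more tool, called after "Call:" by a JSON object that holds its "api" and its "payload". servo_tool: Moves the arm, as the interface text tells. Its arguments: {"type":"object","properties":{"moves":{"type":"string"},"hand":{"type":"number"}},"required":["moves"]}

```bash
mkdir -p pics; ls; cat > h.py <<'E'
import numpy as np,cv2
from scipy.spatial.transform import Rotation as R
from workcell import ctrl
def grab(n,tag):
    o=ctrl.get_obs(); im=ctrl.get_image(n)
    cv2.imwrite(f'pics/{tag}.png',im['pixels'][:,:,::-1]); 
    np.savez(f'pics/{tag}.npz',**{k:v for k,v in im.items()},ee=o['ee_pos'],ori=o['orientation'])
    return im
E
python3 - <<'E'
from h import *
o=ctrl.get_obs()
print(o)
for n in ['scene','top','wrist']:
    im=grab(n,n+'0'); print({k:v for k,v in im.items() if k not in('pixels','depth')})
E
```

```text
pics
{'t': 0.0, 'qpos': array([-1.36301725e+00,  4.23822261e-01,  1.63068154e+00, -3.05557793e-05,
        1.08859783e+00, -1.89946774e-02]), 'qvel': array([ 0.00222971,  0.00038421,  0.00102439, -0.00021169, -0.00154262,
        0.00138916]), 'joint_torque': array([-3.72312516e-04, -5.44634628e+01, -2.73666251e+01,  6.44262764e-02,
        2.27873161e-02, -1.37520647e-04]), 'ee_pos': array([ 140.43450908, -608.48080686,  240.91660237]), 'orientation': array([-0.23949624,  2.10302685, -2.09985495]), 'ft_force': array([0.13076167, 0.20427328, 0.87693788]), 'moment': array([0.00784594, 0.02283188, 0.01826508]), 'width': 87.6499589159486}
{'vertical_fov': 46.70944960958708, 'cx': 259.31695718650667, 'cy': 190.99171595752455, 'xyz': array([1155.51722512,  555.41735711,  845.36987388]), 'attitude': array([0.46762348, 0.9073257 , 2.0005393 ])}
{'vertical_fov': 52.57942515770362, 'cx': 254.88501443493828, 'cy': 197.17120352890532, 'xyz': array([ 370.69156261,   52.81827214, 1081.89773957]), 'attitude': array([ 0.04925225, -0.0757354 , -1.5832746 ])}
{'vertical_fov': 59.136347707407275, 'cx': 252.20625291046332, 'cy': 190.53019362680553, 'T_tool_cam': array([[ 8.16541684e-05, -9.59291445e-01, -2.82417982e-01,
        -7.73770006e+01],
       [ 1.75565082e-04,  2.82417992e-01, -9.59291430e-01,
        -1.41924173e+02],
       [ 9.99999981e-01,  2.87474077e-05,  1.91478688e-04,
         1.13780084e-01],
       [ 0.00000000e+00,  0.00000000e+00,  0.00000000e+00,
         1.00000000e+00]])}
```

View pics/scene0.png

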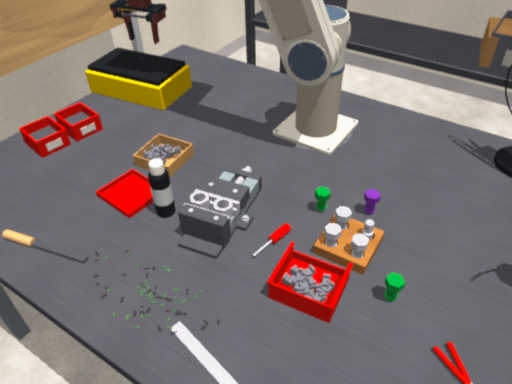

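View pics/top0.png

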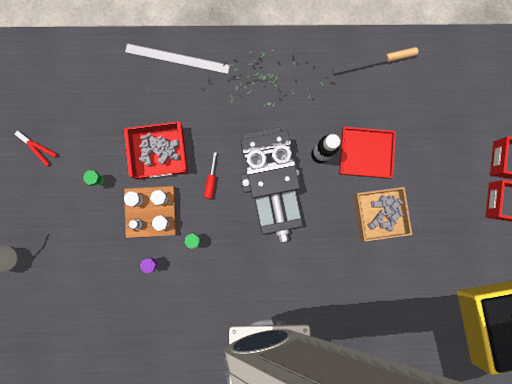

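View pics/wrist0.png

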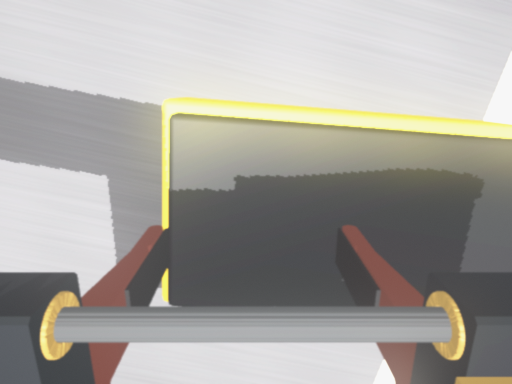

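The scene shows the rack at (348,240), the vice at (220,205), the shallow tray at (130,192) and the bin at (310,283). In the top view the rack is at (150,212), with white heads at (132,199), (158,198) and (160,223) and the smaller gauge at (135,225). The nuts are at (257,159) and (282,155), and the tray is at (367,152).

Possible confusions (top view):
- **Bolts:** green bolts at (92,177) and (192,241), a purple one at (148,266), and the plug gauge at (135,225).
- **Tray:** the deep bin at (156,150) and the red bins at the right edge, (500,158) and (500,200).

I choose the three steel heads in the rack and the flat, empty tray.

```bash
cat >> h.py <<'E'
def load(tag): return dict(np.load(f'pics/{tag}.npz'))
def campose(d):
    if 'xyz' in d: return R.from_rotvec(d['attitude']).as_matrix(),d['xyz']
    T=d['T_tool_cam'];Rt=R.from_rotvec(d['ori']).as_matrix()
    return Rt@T[:3,:3],Rt@T[:3,3]+d['ee']
def ray(d,u,v):
    f=d['pixels'].shape[0]/2/np.tan(np.radians(float(d['vertical_fov']))/2)
    A,p=campose(d)
    return p,A@np.array([(u-d['cx'])/f,-(v-d['cy'])/f,-1.])
def onz(d,u,v,z):
    p,r=ray(d,u,v); return p+r*(z-p[2])/r[2]
def ond(d,u,v):
    p,r=ray(d,u,v); return p+r*d['depth'][int(round(v)),int(round(u))]
def crop(tag,x0,y0,x1,y1,s,out):
    im=cv2.imread(f'pics/{tag}.png')[y0:y1,x0:x1]
    cv2.imwrite(f'pics/{out}.png',cv2.resize(im,None,fx=s,fy=s,interpolation=cv2.INTER_CUBIC))
def cloud(d):
    h,w=d['depth'].shape; u,v=np.meshgrid(np.arange(w),np.arange(h))
    f=h/2/np.tan(np.radians(float(d['vertical_fov']))/2); A,p=campose(d)
    c=np.stack([(u-d['cx'])/f,-(v-d['cy'])/f,-np.ones_like(u,float)],-1)*d['depth'][...,None]
    return c@A.T+p
E
python3 - <<'E'
from h import *
d=load('top0')
for n,u,v in [('b1',132,199),('b2',158,198),('b3',160,223),('g',135,225),('n1',257,159),('n2',282,155),('jaw',270,182),('tray',367,152),('bench',320,220),('bench',60,220),('bench',60,80),('can',331,143)]:
    print(n,ond(d,u,v).round(1))
crop('top0',110,110,310,260,4,'c1')
crop('top0',110,175,190,250,8,'c2')
E
```

```text
b1 [449.9 352.5  76.9]
b2 [451.5 285.4  78.2]
b3 [387.1 280.6  75.1]
g [382.9 344.5  75.4]
n1 [555.2  27.8  51.5]
n2 [566.  -39.9  47.9]
jaw [487.9  -3.7  91.8]
tray [ 579.8 -283.5    6.1]
bench [ 390.5 -146.3    1.8]
bench [400.5 573.9  -3.3]
bench [795.6 580.3   4.2]
can [ 570.9 -147.   168.5]
```

View pics/c1.png

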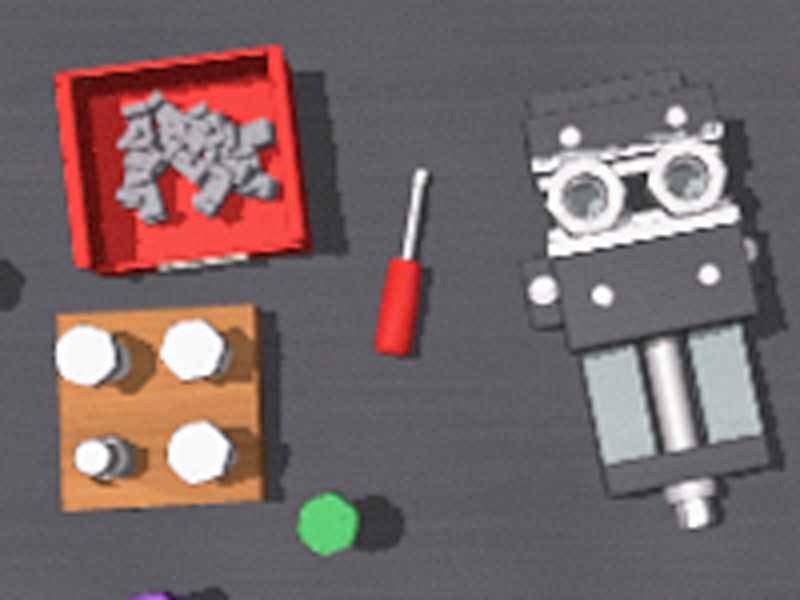

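View pics/c2.png

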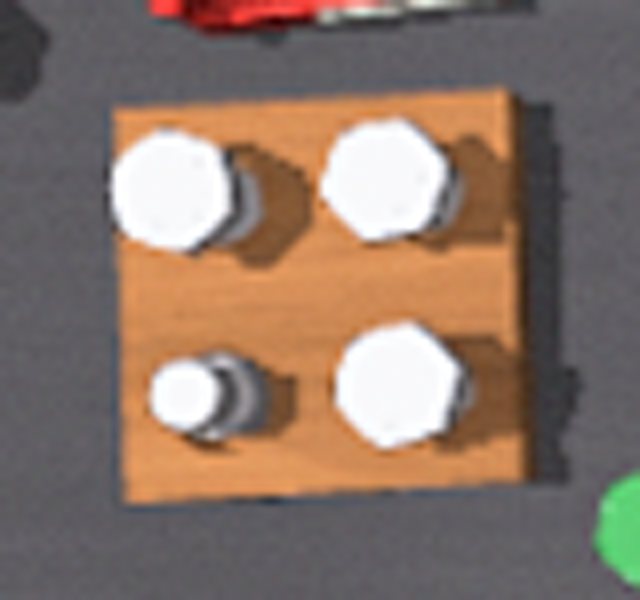

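The close crop confirms three steel hex heads, and the smaller gauge at the rack's lower left hole. Next I measure coarse poses and tool axes.

```bash
python3 - <<'E'
from h import *
d=load('top0'); im=d['pixels']
print(R.from_rotvec(d['ori']).as_matrix().round(3))
# white heads
hsv=cv2.cvtColor(im,cv2.COLOR_RGB2HSV)
m=((hsv[...,1]<40)&(hsv[...,2]>215)).astype(np.uint8)
roi=np.zeros_like(m);roi[185:240,120:175]=1
n,l,s,c=cv2.connectedComponentsWithStats(m*roi)
for i in range(1,n):
    if s[i,4]>20: print(s[i,4],c[i].round(1),onz(d,*c[i],76).round(1))
red=((hsv[...,1]>150)&((hsv[...,0]<8)|(hsv[...,0]>172))&(hsv[...,2]>90)).astype(np.uint8)
cs,_=cv2.findContours(red,cv2.RETR_EXTERNAL,cv2.CHAIN_APPROX_NONE)
for q in cs:
    if cv2.contourArea(q)>500:
        r=cv2.minAreaRect(q); print(r,onz(d,*r[0],18).round(1),[onz(d,*b,18).round(0)[:2] for b in cv2.boxPoints(r)])
# nuts guess from c1 crop /4
for u,v in [(587,196),(686,176)]: print(onz(d,110+u/4,110+v/4,100).round(1))
E
```

```text
[[-0.974 -0.     0.225]
 [-0.225  0.001 -0.974]
 [-0.    -1.    -0.001]]
167 [157.3 196.9] [454.5 287.8  76. ]
162 [130.6 198.4] [451.6 356.3  76. ]
169 [159.  222.7] [388. 283.  76.]
52 [132.4 223.8] [386.2 351.1  76. ]
((367.0724182128906, 152.13104248046875), (53.97956848144531, 47.418968200683594), 4.763641834259033) [ 577.1 -280.    18. ] [array([ 518., -197.]), array([ 651., -213.]), array([ 637., -363.]), array([ 504., -347.])]
((154.9440155029297, 149.86672973632812), (51.58987808227539, 58.85773849487305), 83.1572265625) [589.8 308.5  18. ] [array([653., 398.]), array([671., 237.]), array([527., 220.]), array([510., 379.])]
[546.5  29.6 100. ]
[558.7 -34.  100. ]
```

Call:
{"api": "servo_tool", "payload": {"moves": "0.413 0.607 0.050 0 0 0;0.413 0.607 0.050 0 0 0;0.413 0.607 0.050 0 0 0;0.413 0.607 0.050 0 0 0;0.413 0.607 0.050 0 0 0;0.413 0.607 0.050 0 0 0;0.413 0.607 0.050 0 0 0;0.413 0.607 0.050 0 0 0"}}

```text
t: 1.15
ee_pos: [422.0, -194.7, 275.9]
orientation: [-0.239, 2.101, -2.102]
ft_force: [0.3, -0.7, -0.5]
width: 87.7
```

Call:
{"api": "servo_tool", "payload": {"moves": "0.131 0.193 0.010 0 0 0;0.131 0.193 0.010 0 0 0;0.131 0.193 0.010 0 0 0;0.131 0.193 0.010 0 0 0;0.131 0.193 0.010 0 0 0"}}

```text
t: 1.78
ee_pos: [553.4, -1.2, 285.4]
orientation: [-0.243, 2.099, -2.099]
ft_force: [-0.6, -0.4, -0.7]
width: 87.4
```

```bash
python3 - <<'E'
from h import *
o=ctrl.get_obs();print(o['t'],o['ee_pos'],o['qpos'].round(3),o['qvel'].round(3)); grab('wrist','w1')
E
```

```text
1.775 [553.36659178  -1.15520433 285.40340537] [-0.024  0.268  1.749  0.     1.124  1.316] [-0.055 -0.021  0.049 -0.021  0.007 -0.03 ]
```

View pics/w1.png

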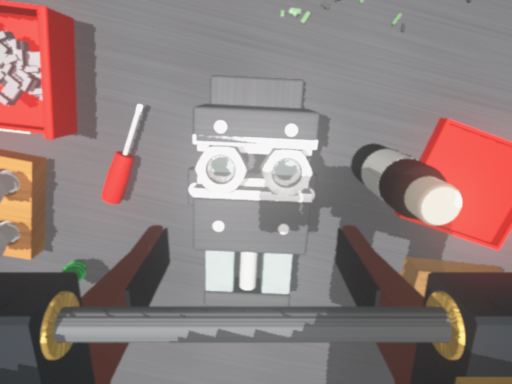

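Wrist view: the nuts are at about (220,168) and (288,168), the can is right at (437,203), and the tray right at (470,180). I measure the nut centres by contour.

```bash
python3 - <<'E'
from h import *
crop('w1',170,90,340,260,4,'w1c')
d=load('w1'); im=d['pixels']; P=cloud(d)
for u,v in [(200,168),(240,168),(268,168),(308,168),(255,225),(255,120),(437,205)]: print((u,v),P[v,u].round(1))
g=cv2.cvtColor(im,cv2.COLOR_RGB2GRAY)
mask=(abs(P[...,2]-100)<3).astype(np.uint8); roi=np.zeros_like(mask); roi[135:205,190:320]=1
mask*=roi
cs,_=cv2.findContours(mask,cv2.RETR_EXTERNAL,cv2.CHAIN_APPROX_NONE)
for c in cs:
    if cv2.contourArea(c)>150:
        r=cv2.minAreaRect(c); (x,y),rr=cv2.minEnclosingCircle(c)
        print(cv2.contourArea(c),cv2.boundingRect(c),(x,y,rr),onz(d,x,y,100).round(1), 'extent', np.array([onz(d,*b,100) for b in cv2.boxPoints(r)]).round(1)[:,:2].tolist())
cv2.imwrite('pics/w1m.png',cv2.resize(mask[90:260,170:340]*255,None,fx=4,fy=4))
E
```

```text
(200, 168) [545.6  50.1  99.3]
(240, 168) [554.2  11.5  97.6]
(268, 168) [560.9 -15.5  98.9]
(308, 168) [570.1 -54.   99.6]
(255, 225) [494.4 -18.1  87.6]
(255, 120) [602.8   7.6  90.8]
(437, 205) [ 576.9 -148.6  169.1]
1723.5 (261, 149, 52, 46) (286.59796142578125, 171.5008544921875, 25.642013549804688) [561.9 -34.2 100. ] extent [[577.9, -4.2], [589.3, -52.5], [545.2, -65.2], [533.4, -15.0]]
1737.5 (195, 146, 53, 46) (221.03146362304688, 168.59091186523438, 26.080141067504883) [549.9  29.7 100. ] extent [[566.1, 58.9], [577.7, 9.7], [533.3, -0.5], [521.3, 50.6]]
```

View pics/w1c.png

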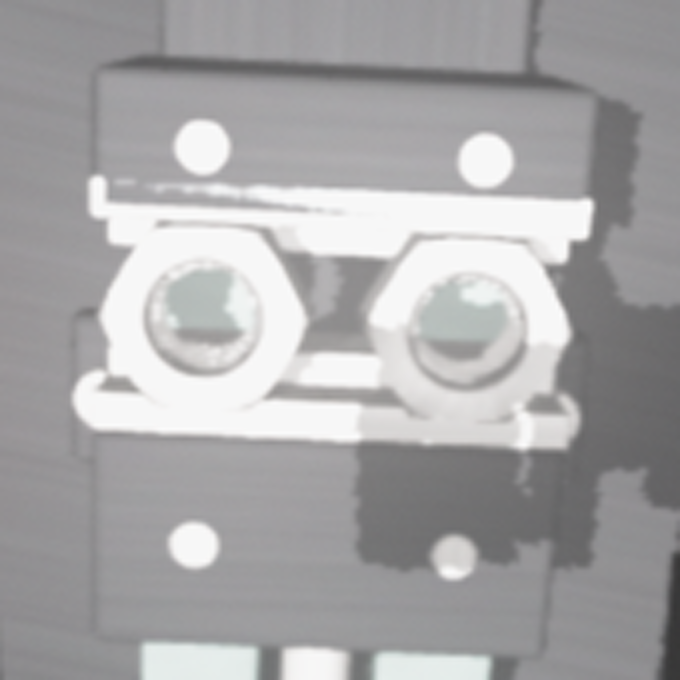

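View pics/w1m.png

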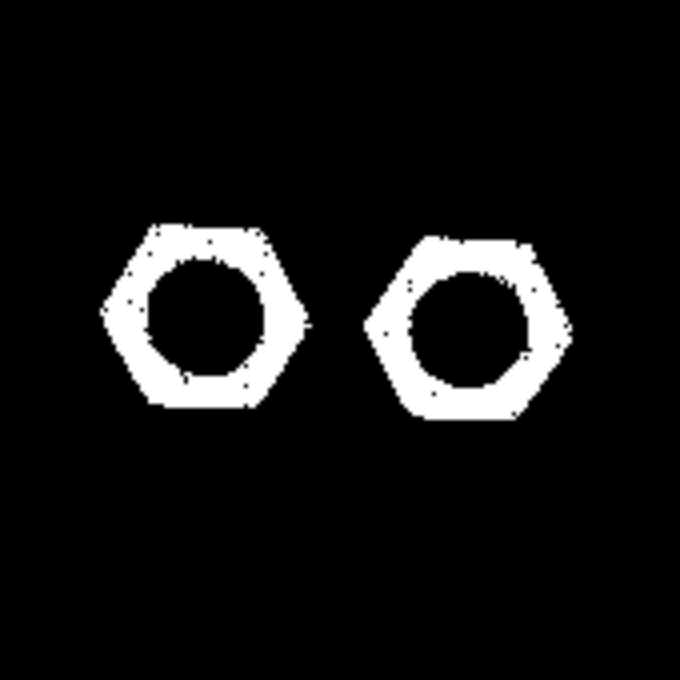

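Call:
{"api": "servo_tool", "payload": {"moves": "0 0 0 0 0 85;0 0 0 0 0 85;0 0 0 0 0 85;0 0 0 0 0 85;0 0 0 0 0 85;0 0 0 0 0 85;0 0 0 0 0 85;0 0 0 0 0 85", "hand": 70}}

```text
t: 2.82
ee_pos: [551.0, -5.2, 285.4]
orientation: [-1.275, 1.103, -1.102]
ft_force: [-0.5, -0.0, -0.1]
width: 63.6
```

Call:
{"api": "servo_tool", "payload": {"moves": "0 0 0 0 0 85;0 0 0 0 0 85;0 0 0 0 0 85;0 0 0 0 0 85;0 0 0 0 0 85;0 0 0 0 0 85;0 0 0 0 0 85;0 0 0 0 0 85"}}

```text
t: 3.82
ee_pos: [551.1, -5.1, 285.4]
orientation: [-1.571, -0.043, 0.045]
ft_force: [0.8, -0.5, -0.4]
width: 63.9
```

Call:
{"api": "servo_tool", "payload": {"moves": "0 0 0 0 0 7;0 0 0 0 0 7"}}

```text
t: 4.08
ee_pos: [551.3, -4.9, 285.5]
orientation: [-1.567, -0.134, 0.135]
ft_force: [-1.2, 0.1, 0.5]
width: 63.6
```

```bash
cat >> h.py <<'E'
def nuts(tag):
    d=load(tag);P=cloud(d);mask=(abs(P[...,2]-100)<4)&(abs(P[...,0]-555)<60)&(abs(P[...,1])<75)
    mask=cv2.morphologyEx(mask.astype(np.uint8),cv2.MORPH_CLOSE,np.ones((3,3)))
    cs,hi=cv2.findContours(mask,cv2.RETR_CCOMP,cv2.CHAIN_APPROX_NONE)
    for i,c in enumerate(cs):
        A=cv2.contourArea(c)
        if A>200:
            Q=np.array([onz(d,*p[0],100)[:2] for p in c],np.float32)
            m=cv2.moments(Q); print('hole' if hi[0][i][3]>=0 else 'outer',A,'area mm2',abs(m['m00']).__round__(),'c',(m['m10']/m['m00']).__round__(1),(m['m01']/m['m00']).__round__(1))
E
python3 - <<'E'
from h import *
o=ctrl.get_obs();print(o['t'],o['ee_pos'],o['qpos'].round(3),o['qvel'].round(3),o['width']); grab('wrist','w2')
nuts('w1');nuts('w2')
E
```

```text
4.075 [551.28329489  -4.86267691 285.50227254] [-0.03   0.265  1.753 -0.     1.124 -1.773] [ 0.007  0.003 -0.005  0.002  0.     0.057] 63.565177022535366
outer 1740.0 area mm2 1757 c 561.1 -34.5
hole 688.0 area mm2 695 c 561.2 -34.5
outer 1749.0 area mm2 1753 c 549.2 29.9
hole 705.5 area mm2 707 c 549.4 29.8
outer 1734.0 area mm2 1767 c 559.7 -34.3
hole 689.5 area mm2 703 c 559.6 -34.2
outer 1728.0 area mm2 1758 c 547.9 30.1
hole 692.5 area mm2 704 c 547.5 30.0
```

View pics/w2.png

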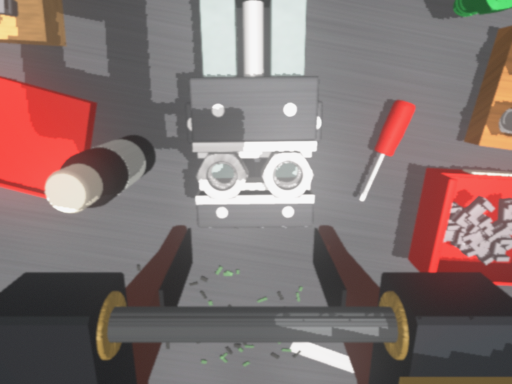

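Call:
{"api": "servo_tool", "payload": {"moves": "-0.145 0.320 -0.025 0 0 0;-0.145 0.320 -0.025 0 0 0;-0.145 0.320 -0.025 0 0 0;-0.145 0.320 -0.025 0 0 0;-0.145 0.320 -0.025 0 0 0;-0.145 0.320 -0.025 0 0 0;-0.145 0.320 -0.025 0 0 0;-0.145 0.320 -0.025 0 0 0"}}

```text
t: 5.12
ee_pos: [407.3, 315.6, 260.6]
orientation: [-1.567, -0.136, 0.136]
ft_force: [0.4, 0.5, -0.3]
width: 63.9
```

```bash
cat >> h.py <<'E'
def heads(tag,lo=71,hi=81,box=(330,230,520,420)):
    d=load(tag);P=cloud(d);mask=(P[...,2]>lo)&(P[...,2]<hi)&(P[...,0]>box[0])&(P[...,0]<box[2])&(P[...,1]>box[1])&(P[...,1]<box[3])
    mask=cv2.morphologyEx(mask.astype(np.uint8),cv2.MORPH_CLOSE,np.ones((3,3)))
    cs,hi_=cv2.findContours(mask,cv2.RETR_EXTERNAL,cv2.CHAIN_APPROX_NONE)
    for c in cs:
        if cv2.contourArea(c)<60: continue
        mk=np.zeros_like(mask);cv2.drawContours(mk,[c],-1,1,-1); z=np.median(P[...,2][(mk>0)&(mask>0)])
        Q=np.array([onz(d,*p[0],(lo+hi)/2)[:2] for p in c],np.float32)
        m=cv2.moments(Q);cx,cy=m['m10']/m['m00'],m['m01']/m['m00']
        # 6-fold phase of boundary radius: corners
        a=np.arctan2(Q[:,1]-cy,Q[:,0]-cx);r=np.hypot(Q[:,1]-cy,Q[:,0]-cx)
        g=np.linspace(-np.pi,np.pi,720,endpoint=False);o=np.argsort(a);rr=np.interp(g,a[o],r[o],period=2*np.pi)
        F=np.sum(rr*np.exp(-6j*g))/720*2
        corner=-np.degrees(np.angle(F))/6
        corner=(-corner if False else np.degrees(-np.angle(F))/6)
        print('px',np.round(c.mean((0)).mean(0) if False else c.reshape(-1,2).mean(0),1),'area mm2',round(abs(m['m00'])),'z',round(float(z),1),'c',round(cx,1),round(cy,1),'corner deg',round(corner%60,1),'flat normal',round((corner+30)%60,1),'amp',round(abs(F),2))
E
python3 - <<'E'
from h import *
o=ctrl.get_obs();print(o['t'],o['ee_pos'],o['qpos'].round(3),o['qvel'].round(3),o['width']); grab('wrist','w3')
heads('w3'); crop('w3',150,80,400,290,3,'w3c')
E
```

```text
5.125 [407.2911758  315.64014302 260.57844871] [ 0.636  0.239  1.853 -0.     1.051 -1.107] [-0.02  -0.002 -0.     0.002  0.001 -0.002] 63.91622735895107
px [282.  219.8] area mm2 1096 z 75.0 c 451.7 354.5 corner deg 10.0 flat normal 40.0 amp 0.97
px [216.9 211.5] area mm2 1094 z 75.0 c 454.1 286.8 corner deg 41.2 flat normal 11.2 amp 1.02
px [290.6 157.7] area mm2 358 z 72.7 c 385.9 349.9 corner deg 38.5 flat normal 8.5 amp 0.09
px [222.1 147.8] area mm2 1067 z 75.0 c 388.2 282.4 corner deg 42.2 flat normal 12.2 amp 1.07
```

View pics/w3.png

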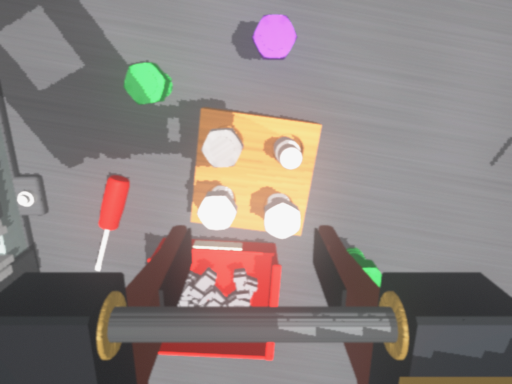

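The wrist view shows three hex heads at (217,211), (282,219) and (222,148), and the small gauge at (290,155). Heights are about 75 mm as expected, and the spacing and size fit. I take the bolt at (388.5,282.5) first, gripping diagonally across its flats at 132°.

Call:
{"api": "servo_tool", "payload": {"moves": "-0.018 -0.033 -0.10 0 0 32;-0.018 -0.033 -0.150 0 0 32;-0.018 -0.033 -0.150 0 0 32;-0.018 -0.033 -0.150 0 0 32;-0.018 -0.033 -0.150 0 0 32;-0.018 -0.033 -0.150 0 0 32"}}

```text
t: 5.92
ee_pos: [390.5, 284.1, 112.3]
orientation: [-1.493, -0.574, 0.569]
ft_force: [-0.1, -0.1, -0.2]
width: 63.7
```

```bash
python3 - <<'E'
from h import *
o=ctrl.get_obs();print(o['t'],o['ee_pos'],o['qpos'].round(3),np.degrees(o['qpos'][0]-o['qpos'][5]),o['width']); grab('wrist','w4')
E
```

```text
5.925 [390.54199139 284.09099254 112.25790558] [ 0.604  0.424  2.025 -0.     0.689 -1.697] 131.84257587475594 63.663453632679655
```

View pics/w4.png

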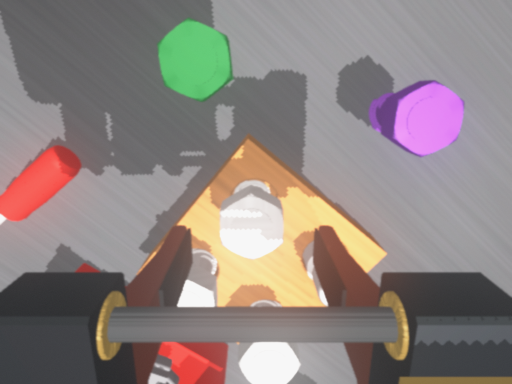

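```bash
python3 - <<'E'
from h import *
heads('w4',box=(360,255,425,310))
E
```

```text
px [251.6 225.7] area mm2 1108 z 75.0 c 388.0 281.3 corner deg 43.2 flat normal 13.2 amp 0.98
```

Call:
{"api": "servo_tool", "payload": {"moves": "-0.002 -0.002 -0.030 0 0 0;-0.002 -0.002 -0.046 0 0 0;-0.002 -0.002 -0.046 0 0 0;-0.002 -0.002 -0.046 0 0 0"}}

```text
t: 6.48
ee_pos: [387.6, 281.8, 65.2]
orientation: [-1.494, -0.574, 0.573]
ft_force: [1.2, 0.9, -0.2]
width: 63.6
```

Call:
{"api": "servo_tool", "payload": {"moves": "0 0 0 0 0 0;0 0 0 0 0 0;0 0 0 0 0 0;0 0 0 0 0 0;0 0 0 0 0 0", "hand": 255}}

```text
t: 7.1
ee_pos: [387.4, 281.6, 64.9]
orientation: [-1.494, -0.574, 0.573]
ft_force: [1.3, -0.5, 4.7]
width: 36.1
```

Call:
{"api": "servo_tool", "payload": {"moves": "0 0 0.06 0 0 0;0 0 0.12 0 0 0;0.08 -0.12 0.15 0 0 0;0.161 -0.252 0.15 0 0 0;0.161 -0.252 0.15 0 0 0;0.161 -0.252 0.15 0 0 0;0.161 -0.252 0.15 0 0 0;0.161 -0.252 0.15 0 0 0"}}

```text
t: 8.1
ee_pos: [549.5, 26.6, 214.3]
orientation: [-1.495, -0.57, 0.57]
ft_force: [-0.9, 1.5, -2.8]
width: 35.8
```

```bash
python3 - <<'E'
from h import *
o=ctrl.get_obs();print(o['t'],o['ee_pos'],o['qpos'].round(3),np.degrees(o['qpos'][0]-o['qpos'][5]),o['width'],o['ft_force']); grab('wrist','w5'); grab('scene','s5')
z=o['ee_pos'][2]
heads('w5',lo=z+2,hi=z+18,box=(490,-40,610,100))
nuts('w5')
E
```

```text
8.1 [549.46512108  26.64221268 214.26207578] [ 0.027  0.349  1.819 -0.     0.973 -2.272] 131.7350661161533 35.803219230525336 [-0.94256947  1.4953834  -2.83059843]
px [251.6 268.1] area mm2 1324 z 224.4 c 547.6 25.1 corner deg 41.9 flat normal 11.9 amp 1.49
outer 1301.0 area mm2 838 c 543.5 26.8
outer 3012.0 area mm2 1768 c 559.7 -34.5
hole 1162.0 area mm2 682 c 559.4 -34.4
```

View pics/w5.png

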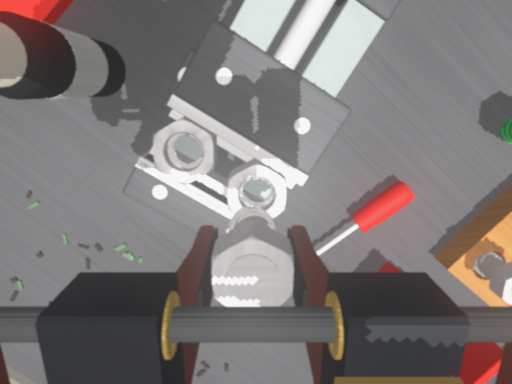

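```bash
python3 - <<'E'
from h import *
z=214.26
d=load('w5');P=cloud(d)
heads('w5',lo=z+9,hi=z+13,box=(490,-40,610,100))
crop('s5',170,140,290,260,5,'s5c')
E
```

```text
px [252.1 268.1] area mm2 1055 z 224.5 c 548.6 26.0 corner deg 42.6 flat normal 12.6 amp 1.13
```

View pics/s5c.png

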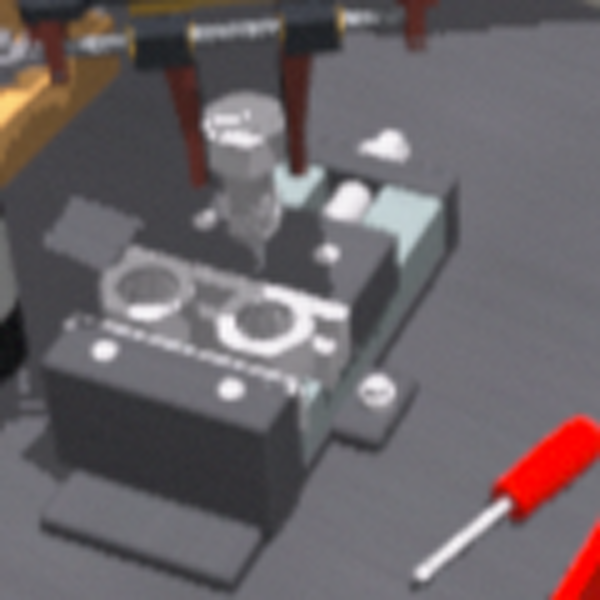

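Call:
{"api": "servo_tool", "payload": {"moves": "-0.001 0.0035 0 0 0 0;-0.001 0.0035 -0.048 0 0 0;-0.001 0.0035 -0.053 0 0 0;-0.001 0.0035 -0.053 0 0 0;-0.001 0.0035 -0.057 0 0 0;-0.001 0.0035 -0.059 0 0 0;-0.001 0.0035 -0.061 0 0 0"}}

```text
t: 9.07
ee_pos: [547.7, 32.9, 154.5]
orientation: [-1.494, -0.574, 0.572]
ft_force: [-2.6, -0.9, 11.0]
width: 35.7
```

Call:
{"api": "servo_tool", "payload": {"moves": "0 0 0.006 0 0 0;0.0007 -0.0026 0.006 0 0 0;0.0007 -0.0026 0.005 0 0 0;0.0007 -0.0026 0.002 0 0 0;0.0007 -0.0026 0 0 0 0"}}

```text
t: 9.7
ee_pos: [547.6, 30.4, 153.2]
orientation: [-1.493, -0.573, 0.574]
ft_force: [-0.3, 0.3, -2.4]
width: 35.6
```

```bash
python3 - <<'E'
from h import *
o=ctrl.get_obs();print(o['t'],o['ee_pos'],o['qpos'].round(3),o['ft_force'],o['moment'])
E
```

```text
9.7 [547.61661042  30.36752417 153.17891911] [ 0.034  0.434  1.861  0.     0.847 -2.27 ] [-0.34596071  0.28981889 -2.4304335 ] [ 0.08422777 -0.08102519 -0.01610637]
```

Call:
{"api": "servo_tool", "payload": {"moves": "0.0005 0 -0.002 0 0 0;0.0005 0 -0.003 0 0 0;0.0005 0 -0.004 0 0 0;0.0005 0 -0.004 0 0 0"}}

```text
t: 10.2
ee_pos: [548.2, 30.4, 149.5]
orientation: [-1.494, -0.573, 0.574]
ft_force: [-0.6, -0.5, -3.7]
width: 35.7
```

Call:
{"api": "servo_tool", "payload": {"moves": "0 0 -0.001 0 0 0;0 0 -0.002 0 0 0;0 0 -0.003 0 0 0"}}

```text
t: 10.58
ee_pos: [548.5, 30.3, 147.6]
orientation: [-1.494, -0.574, 0.573]
ft_force: [-6.4, -1.3, 14.4]
width: 36.0
```

Call:
{"api": "servo_tool", "payload": {"moves": "-0.0003 0 0.0005 0 0 -5;-0.0003 0 0.0002 0 0 -10;-0.0003 0 -0.0003 0 0 -15;-0.0003 0 -0.0005 0 0 -20"}}

```text
t: 11.08
ee_pos: [547.9, 30.6, 146.6]
orientation: [-1.55, -0.299, 0.299]
ft_force: [-2.9, 1.2, 2.6]
width: 36.1
```

```bash
python3 - <<'E'
from h import *
o=ctrl.get_obs();print(o['t'],o['ee_pos'],np.degrees(o['qpos'][0]-o['qpos'][5]),o['ft_force'],o['moment'])
E
```

```text
11.075 [547.93748861  30.55171312 146.58701239] 111.84160387540082 [-2.92613505  1.16255451  2.56422857] [0.19876921 0.50974941 0.06736666]
```

Call:
{"api": "servo_tool", "payload": {"moves": "0 0 -0.0006 0 0 -8;0 0 -0.0012 0 0 -16;0 0 -0.0018 0 0 -24;0 0 -0.0023 0 0 -30"}}

```text
t: 11.58
ee_pos: [548.1, 31.0, 144.3]
orientation: [-1.567, 0.113, -0.113]
ft_force: [-2.9, 3.3, 2.8]
width: 35.9
```

```bash
python3 - <<'E'
from h import *
o=ctrl.get_obs();print(o['t'],o['ee_pos'],np.degrees(o['qpos'][0]-o['qpos'][5]),o['ft_force'],o['moment'])
E
```

```text
11.575 [548.1165889   30.95712077 144.3203643 ] 81.81078055796642 [-2.90257127  3.33994649  2.79653654] [ 0.62164235  0.4334766  -0.00165107]
```

Call:
{"api": "servo_tool", "payload": {"moves": "0 0.0003 -0.0008 0 0 -10;0 0.0003 -0.0016 0 0 -20;0 0.0003 -0.0023 0 0 -30;0 0.0003 -0.0031 0 0 -40;0 0.0003 -0.0039 0 0 -50;0 0.0003 -0.0047 0 0 -60;0 0.0003 -0.0054 0 0 -70;0 0.0003 -0.0062 0 0 -80"}}

```text
t: 12.58
ee_pos: [549.2, 31.2, 138.2]
orientation: [-1.22, 1.186, -1.189]
ft_force: [1.3, 2.3, -0.5]
width: 36.1
```

```bash
python3 - <<'E'
from h import *
o=ctrl.get_obs();print(o['t'],o['ee_pos'],np.degrees(o['qpos'][0]-o['qpos'][5]),o['qpos'],o['ft_force'],o['moment'])
E
```

```text
12.575 [549.19371349  31.21463397 138.20855312] 1.6970295694582285 [3.47288293e-02 4.58026295e-01 1.86733881e+00 1.07365282e-03
 8.13616530e-01 5.11007586e-03] [ 1.33870226  2.32654243 -0.52639162] [ 0.38552802 -0.17223481  0.04954579]
```

Call:
{"api": "servo_tool", "payload": {"moves": "0 0 -0.0008 0 0 -10;0 0 -0.0016 0 0 -20;0 0 -0.0023 0 0 -30;0 0 -0.0031 0 0 -40;0 0 -0.0031 0 0 -40"}}

```text
t: 13.2
ee_pos: [549.3, 31.0, 135.0]
orientation: [-0.817, 1.676, -1.678]
ft_force: [2.4, 2.3, -1.7]
width: 35.7
```

Call:
{"api": "servo_tool", "payload": {"moves": "0 0 0 0 0 0;0 0 0 0 0 0;0 0 0 0 0 0", "hand": 90}}

```text
t: 13.58
ee_pos: [547.9, 30.6, 134.6]
orientation: [-0.82, 1.678, -1.678]
ft_force: [0.3, 0.2, -0.2]
width: 56.6
```

Call:
{"api": "servo_tool", "payload": {"moves": "0 0 0.05 0 0 0;-0.05 0.1 0.1 0 0 10;-0.09 0.21 0.1 0 0 30;-0.09 0.256 0.1 0 0 40;-0.09 0.256 0.1 0 0 80;-0.09 0.256 0.1 0 0 80;-0.09 0.256 0.1 0 0 80;-0.09 0.256 0.1 0 0 80"}}

```text
t: 14.58
ee_pos: [457.7, 287.2, 234.5]
orientation: [-1.447, 0.723, -0.723]
ft_force: [-1.1, -0.9, -0.3]
width: 56.7
```

```bash
python3 - <<'E'
from h import *
o=ctrl.get_obs();print(o['t'],o['ee_pos'],np.degrees(o['qpos'][0]-o['qpos'][5]),o['qpos'],o['ft_force'],o['width']);grab('scene','s6')
crop('s6',170,140,290,260,5,'s6c')
E
```

```text
14.575 [457.65024252 287.20955275 234.54178067] 36.92215205773605 [ 5.38461761e-01  3.08528411e-01  1.82359693e+00 -8.69612675e-05
  1.00963461e+00 -1.05951359e-01] [-1.09733461 -0.91765809 -0.32374311] 56.69709039481277
```

View pics/s6c.png

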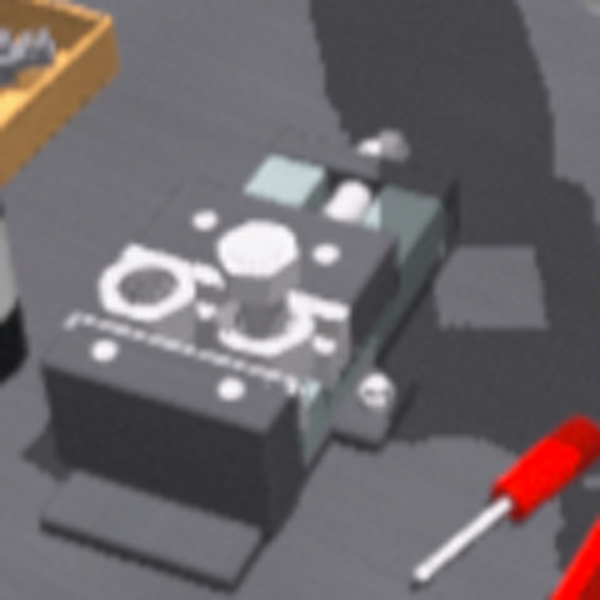

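The bolt stands upright in nut_1, at crop (258,290), and wound in freely. Next is the bolt at (452,355), gripped at 40° on the diagonal.

Call:
{"api": "servo_tool", "payload": {"moves": "-0.005 0.0675 -0.02 0 0 3;-0.005 0.0675 -0.08 0 0 3;-0.005 0.0675 -0.122 0 0 3;-0.005 0.0675 -0.122 0 0 3;-0.005 0.0675 -0.122 0 0 3"}}

```text
t: 15.25
ee_pos: [453.9, 354.5, 113.9]
orientation: [-1.457, 0.689, -0.69]
ft_force: [-0.1, 1.0, -0.4]
width: 56.9
```

```bash
python3 - <<'E'
from h import *
o=ctrl.get_obs();print(o['t'],o['ee_pos'],np.degrees(o['qpos'][0]-o['qpos'][5]),o['qpos'],o['ft_force'],o['width']);grab('wrist','w7')
heads('w7',box=(425,325,480,390))
E
```

```text
15.25 [453.91782644 354.54300946 113.91458079] 39.37787508569188 [ 6.42427999e-01  5.26788144e-01  1.81880390e+00  8.03563348e-06
  7.94389164e-01 -4.48455738e-02] [-0.09229984  1.0087572  -0.43962181] 56.8994145924685
px [251.3 227.5] area mm2 1100 z 75.0 c 452.3 355.7 corner deg 9.5 flat normal 39.5 amp 1.0
```

View pics/w7.png

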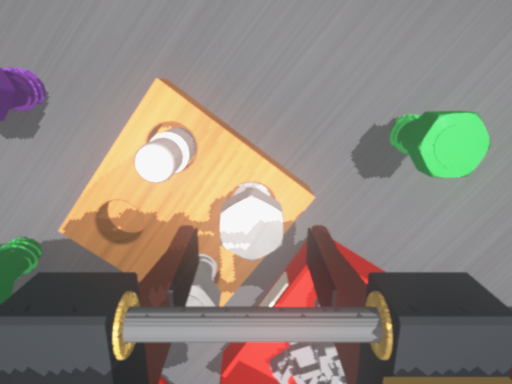

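Call:
{"api": "servo_tool", "payload": {"moves": "-0.001 0.0005 -0.030 0 0 0;-0.001 0.0005 -0.048 0 0 0;-0.001 0.0005 -0.048 0 0 0"}}

```text
t: 15.68
ee_pos: [452.0, 354.4, 64.4]
orientation: [-1.46, 0.69, -0.689]
ft_force: [-0.7, 0.3, 1.1]
width: 56.8
```

Call:
{"api": "servo_tool", "payload": {"moves": "0 0 0 0 0 0;0 0 0 0 0 0;0 0 0 0 0 0;0 0 0 0 0 0", "hand": 255}}

```text
t: 16.18
ee_pos: [452.6, 355.0, 65.3]
orientation: [-1.458, 0.688, -0.689]
ft_force: [-0.7, -0.5, 6.0]
width: 35.9
```

Call:
{"api": "servo_tool", "payload": {"moves": "0 0 0.06 0 0 0;0 0 0.12 0 0 0;0.02 -0.04 0.165 0 0 0;0.108 -0.389 0.165 0 0 0;0.108 -0.389 0.165 0 0 0;0.108 -0.389 0.165 0 0 0;0.108 -0.389 0.165 0 0 0;0.108 -0.389 0.165 0 0 0"}}

```text
t: 17.18
ee_pos: [548.0, 10.3, 229.1]
orientation: [-1.459, 0.689, -0.688]
ft_force: [1.2, 0.9, -2.2]
width: 35.7
```

Call:
{"api": "servo_tool", "payload": {"moves": "0.108 -0.389 0 0 0 0;0.108 -0.389 0 0 0 0;0.108 -0.389 0 0 0 0"}}

```text
t: 17.55
ee_pos: [598.2, -170.3, 228.9]
orientation: [-1.459, 0.69, -0.688]
ft_force: [0.4, 0.7, -3.5]
width: 36.0
```

My mistake: the shift counted from the new commanded pose, so I overshot and passed above the can. I raise the arm at once and check the can.

Call:
{"api": "servo_tool", "payload": {"moves": "0 0 0.03 0 0 0;0 0 0.03 0 0 0"}}

```text
t: 17.8
ee_pos: [599.2, -169.4, 260.6]
orientation: [-1.458, 0.688, -0.692]
ft_force: [0.6, 0.5, -3.7]
width: 35.8
```

```bash
python3 - <<'E'
from h import *
o=ctrl.get_obs();print(o['t'],o['ee_pos'],np.degrees(o['qpos'][0]-o['qpos'][5]),o['qpos'],o['ft_force'],o['width']);grab('scene','s8')
crop('s8',90,110,290,260,4,'s8c')
a=load('scene0');b=load('s8')
for d in (a,b):
    P=cloud(d); m=(P[...,2]>60)&(P[...,2]<150)&(np.hypot(P[...,0]-577,P[...,1]+148)<45); m[:, :140]=0
    print(np.median(P[m],0),m.sum())
E
```

```text
17.8 [ 599.20732954 -169.3801644   260.59607888] 39.374833996979355 [-2.94671951e-01  3.98427594e-01  1.62101728e+00  1.75550918e-04
  1.11935829e+00 -9.81892447e-01] [ 0.56929948  0.52065477 -3.66848261] 35.8478208282798
[ 591.98945187 -135.07867494  109.56560207] 600
[ 591.78582188 -134.52647148  109.27826486] 596
```

View pics/s8c.png

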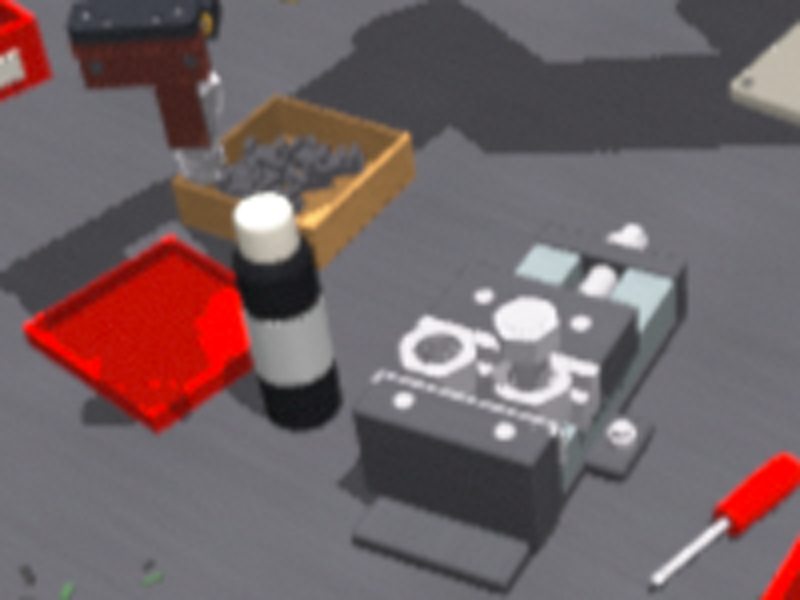

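The can is upright and unmoved, within 0.5 mm of measurement noise. I go back to nut_2.

Call:
{"api": "servo_tool", "payload": {"moves": "-0.0387 0.135 0 0 0 0;-0.0387 0.135 0 0 0 0;-0.0387 0.135 0 0 0 0;-0.0387 0.135 -0.050 0 0 0;-0.0387 0.135 -0.080 0 0 0;-0.0387 0.135 -0.080 0 0 0;-0.0387 0.135 -0.080 0 0 0"}}

```text
t: 18.73
ee_pos: [560.3, -33.5, 180.1]
orientation: [-1.459, 0.688, -0.689]
ft_force: [0.2, 0.0, -2.9]
width: 36.1
```

```bash
python3 - <<'E'
from h import *
o=ctrl.get_obs();print(o['t'],o['ee_pos'],np.degrees(o['qpos'][0]-o['qpos'][5]),o['qpos'],o['ft_force'],o['width']);grab('wrist','w9')
z=o['ee_pos'][2];heads('w9',lo=z+8,hi=z+13,box=(520,-70,600,10)); nuts('w9')
E
```

```text
18.725 [560.33441472 -33.45579712 180.09161567] 39.4652422892563 [-8.07667596e-02  4.10651106e-01  1.81843085e+00 -1.72041459e-04
  9.11653861e-01 -7.69565178e-01] [ 0.16467577  0.03382108 -2.89062348] 36.081604980961906
px [252.8 266.9] area mm2 1108 z 189.8 c 559.2 -32.2 corner deg 9.7 flat normal 39.7 amp 1.01
outer 1474.5 area mm2 729 c 554.8 -28.0
outer 929.5 area mm2 370 c 534.1 29.6
```

View pics/w9.png

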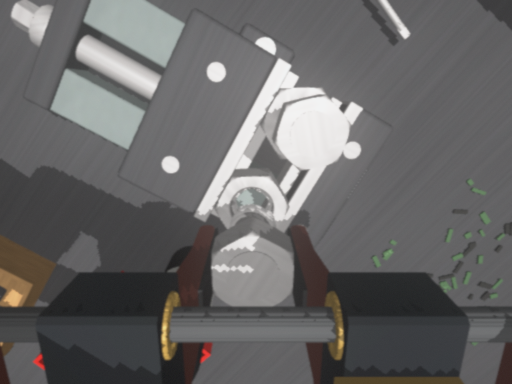

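Call:
{"api": "servo_tool", "payload": {"moves": "0.0005 -0.001 -0.012 0 0 0;0.0005 -0.001 -0.020 0 0 0;0.0005 -0.001 -0.022 0 0 0;0.0005 -0.001 -0.024 0 0 0;0.0005 -0.001 -0.026 0 0 0;0.0005 -0.001 -0.027 0 0 0"}}

```text
t: 19.52
ee_pos: [560.3, -34.4, 152.4]
orientation: [-1.459, 0.689, -0.689]
ft_force: [-0.6, 0.5, -3.2]
width: 35.9
```

Entered freely. I lower until the threads meet.

Call:
{"api": "servo_tool", "payload": {"moves": "0 0 -0.001 0 0 0;0 0 -0.002 0 0 0;0 0 -0.003 0 0 0"}}

```text
t: 19.9
ee_pos: [560.3, -34.4, 149.5]
orientation: [-1.459, 0.689, -0.689]
ft_force: [0.8, -0.3, -3.3]
width: 35.7
```

Call:
{"api": "servo_tool", "payload": {"moves": "0 0 -0.001 0 0 0;0 0 -0.002 0 0 0;0 0 -0.002 0 0 0"}}

```text
t: 20.27
ee_pos: [560.2, -34.4, 147.4]
orientation: [-1.459, 0.689, -0.689]
ft_force: [-0.8, 0.5, -2.9]
width: 36.0
```

Call:
{"api": "servo_tool", "payload": {"moves": "0 0 -0.001 0 0 0;0 0 -0.0015 0 0 0;0 0 -0.002 0 0 0"}}

```text
t: 20.65
ee_pos: [560.6, -34.4, 146.5]
orientation: [-1.459, 0.688, -0.689]
ft_force: [-4.4, 0.6, 10.8]
width: 35.7
```

Contact at TCP z 146.6, about 11 mm deep. I turn clockwise gently.

Call:
{"api": "servo_tool", "payload": {"moves": "-0.0002 0 0.0005 0 0 -5;-0.0002 0 0.0002 0 0 -10;-0.0002 0 -0.0003 0 0 -15;-0.0002 0 -0.0005 0 0 -20"}}

```text
t: 21.15
ee_pos: [560.6, -34.2, 146.0]
orientation: [-1.35, 0.956, -0.958]
ft_force: [-2.2, 0.8, 10.2]
width: 36.2
```

```bash
cat > st.py <<'E'
from h import *
o=ctrl.get_obs();print(o['t'],o['ee_pos'].round(2),'th',np.degrees(o['qpos'][0]-o['qpos'][5]).round(1),o['qpos'].round(3),'F',o['ft_force'].round(1),'M',o['moment'].round(2),o['width'].__round__(1))
E
python3 st.py
```

```text
21.15 [560.56 -34.23 146.03] th 19.3 [-0.082  0.461  1.837  0.     0.843 -0.42 ] F [-2.2  0.8 10.2] M [0.29 0.44 0.44] 36.2
```

Call:
{"api": "servo_tool", "payload": {"moves": "0 0 0 0 0 -5;0 0 0 0 0 -10;0 0 0 0 0 -15;0 0 0 0 0 -15"}}

```text
t: 21.65
ee_pos: [560.8, -34.2, 146.7]
orientation: [-1.243, 1.151, -1.153]
ft_force: [-4.2, 0.8, 13.5]
width: 35.4
```

```bash
python3 st.py
```

```text
21.65 [560.79 -34.19 146.71] th 4.4 [-8.200e-02  4.600e-01  1.837e+00  1.000e-03  8.430e-01 -1.590e-01] F [-4.2  0.8 13.5] M [ 0.23  0.68 -0.11] 35.4
```

Call:
{"api": "servo_tool", "payload": {"moves": "0 0 0.0003 0 0 -8;0 0 0.0003 0 0 -16;0 0 0.0003 0 0 -24;0 0 0.0003 0 0 -30"}}

```text
t: 22.15
ee_pos: [560.8, -34.1, 146.9]
orientation: [-0.961, 1.53, -1.532]
ft_force: [-2.4, 1.4, 11.6]
width: 35.8
```

```bash
python3 st.py
```

```text
22.15 [560.8  -34.13 146.85] th -25.7 [-0.082  0.459  1.837  0.     0.844  0.366] F [-2.4  1.4 11.6] M [0.35 0.6  0.46] 35.8
```

Call:
{"api": "servo_tool", "payload": {"moves": "0 0 0 0 0 -9;0 0 0 0 0 -18;0 0 0 0 0 -27;0 0 0 0 0 -36;0 0 0 0 0 -36"}}

```text
t: 22.78
ee_pos: [560.9, -34.4, 146.0]
orientation: [-0.492, 1.941, -1.942]
ft_force: [0.5, 0.7, 6.2]
width: 35.8
```

```bash
python3 st.py
```

```text
22.775 [560.91 -34.38 146.04] th -61.5 [-0.082  0.461  1.837  0.     0.842  0.99 ] F [0.5 0.7 6.2] M [ 0.12  0.01 -0.08] 35.8
```

No sink at all in about 100° of clockwise turning: z stayed at 146–147, where a right-hand bolt would have gone down about 8 mm. This one goes to the tray, carried high and clear of the can.

Call:
{"api": "servo_tool", "payload": {"moves": "0 0 0.06 0 0 0;0 0 0.115 0 0 0;-0.05 -0.03 0.115 0 0 0;-0.065 -0.09 0.115 0 0 0;-0.065 -0.15 0.115 0 0 0;-0.05 -0.20 0.115 0 0 0;0 -0.254 0.115 0 0 0;0.012 -0.254 0.115 0 0 0"}}

```text
t: 23.78
ee_pos: [573.0, -291.5, 259.4]
orientation: [-0.494, 1.942, -1.943]
ft_force: [-0.3, 1.5, -3.3]
width: 35.4
```

```bash
python3 st.py; python3 - <<'E'
from h import *
grab('wrist','w10')
d=load('w10');im=d['pixels'];P=cloud(d)
hsv=cv2.cvtColor(im,cv2.COLOR_RGB2HSV)
red=((hsv[...,1]>150)&((hsv[...,0]<8)|(hsv[...,0]>172))&(hsv[...,2]>60)&(P[...,2]<35)&(P[...,0]>450)&(P[...,0]<700)&(P[...,1]<-180))
Q=P[red][:,:2].astype(np.float32); r=cv2.minAreaRect(Q);print(r,cv2.boxPoints(r).round(0).tolist())
fl=red&(abs(P[...,2]-4)<4); print(np.median(P[fl],0), fl.sum())
E
```

```text
23.775 [ 573.02 -291.5   259.37] th -61.5 [-0.489  0.431  1.573 -0.     1.137  0.584] F [-0.3  1.5 -3.3] M [ 0.03 -0.03  0.02] 35.4
((559.8120727539062, -477.046875), (539.4412231445312, 126.88528442382812), 84.73616790771484) [[472.0, -740.0], [598.0, -751.0], [648.0, -214.0], [521.0, -203.0]]
[ 546.01289224 -272.57079507    3.05165354] 2454
```

View pics/w10.png

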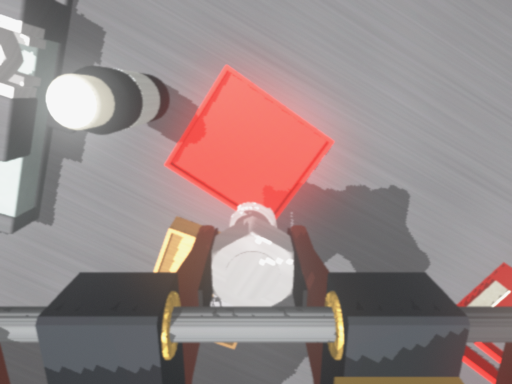

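The tray's corners show at (228,67), (331,143) and (168,163), with the held bolt in front.

```bash
python3 - <<'E'
from h import *
d=load('w10')
for u,v in [(228,67),(331,143),(168,163)]: print(onz(d,u,v,18).round(1))
print((onz(d,331,143,18)+onz(d,168,163,18))/2)
E
```

```text
[ 650.2 -220.3   18. ]
[ 633.8 -360.2   18. ]
[ 524.6 -207.4   18. ]
[ 579.22048836 -283.81520421   18.        ]
```

Call:
{"api": "servo_tool", "payload": {"moves": "0.002 0.002 -0.06 0 0 0;0.002 0.002 -0.12 0 0 0;0.002 0.002 -0.17 0 0 0;0.002 0.002 -0.185 0 0 0;0.002 0.002 -0.190 0 0 0;0.002 0.002 -0.192 0 0 0;0.002 0.002 -0.194 0 0 0;0.002 0.002 -0.194 0 0 0"}}

```text
t: 24.82
ee_pos: [574.6, -286.7, 67.4]
orientation: [-0.491, 1.942, -1.944]
ft_force: [-0.2, 0.8, -2.5]
width: 35.6
```

Call:
{"api": "servo_tool", "payload": {"moves": "0 0 -0.001 0 0 0;0 0 -0.002 0 0 0;0 0 -0.003 0 0 0"}}

```text
t: 25.2
ee_pos: [574.0, -286.4, 63.2]
orientation: [-0.493, 1.943, -1.943]
ft_force: [-0.3, -0.0, -3.6]
width: 35.9
```

Call:
{"api": "servo_tool", "payload": {"moves": "0 0 -0.001 0 0 0;0 0 -0.002 0 0 0;0 0 -0.0025 0 0 0"}}

```text
t: 25.58
ee_pos: [574.2, -286.4, 61.6]
orientation: [-0.493, 1.944, -1.943]
ft_force: [-4.3, 3.1, 8.7]
width: 36.0
```

Call:
{"api": "servo_tool", "payload": {"moves": "0 0 0.0005 0 0 0;0 0 0.0005 0 0 0;0 0 0.0005 0 0 0;0 0 0.0005 0 0 0", "hand": 90}}

```text
t: 26.08
ee_pos: [574.1, -286.4, 61.2]
orientation: [-0.493, 1.944, -1.943]
ft_force: [-0.4, 1.3, -0.4]
width: 56.9
```

Call:
{"api": "servo_tool", "payload": {"moves": "0 0 0.02 0 0 0;0 0 0.06 0 0 0;0 0 0.12 0 0 0;0 0 0.18 0 0 0"}}

```text
t: 26.58
ee_pos: [573.9, -286.3, 244.3]
orientation: [-0.492, 1.943, -1.944]
ft_force: [0.6, -1.0, 0.6]
width: 56.8
```

```bash
python3 st.py; python3 - <<'E'
from h import *
grab('wrist','w11')
E
```

```text
26.575 [ 573.92 -286.31  244.35] th -61.5 [-0.481  0.444  1.59   0.     1.107  0.593] F [ 0.6 -1.   0.6] M [-0.03 -0.07 -0.04] 56.8
```

View pics/w11.png

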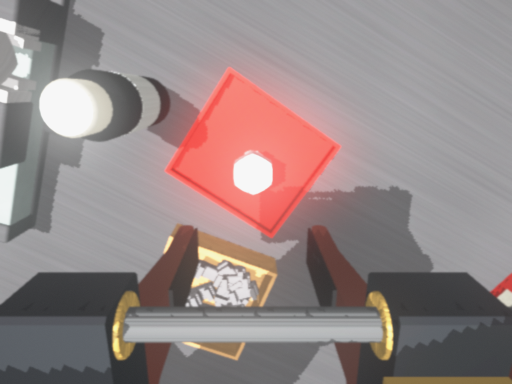

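The bolt stands upright in the tray at (253,173). Now the last one.

Call:
{"api": "servo_tool", "payload": {"moves": "-0.1 0.47 0.01 0 0 85;-0.1 0.47 0.01 0 0 85;-0.1 0.47 0.01 0 0 85;-0.1 0.47 0.01 0 0 85;-0.1 0.47 0.01 0 0 85;-0.1 0.47 0.01 0 0 85;-0.1 0.47 0.01 0 0 85;-0.1 0.47 0.01 0 0 85"}}

```text
t: 27.62
ee_pos: [473.4, 186.0, 252.6]
orientation: [-1.376, 0.896, -0.898]
ft_force: [0.9, -0.7, 0.0]
width: 57.1
```

```bash
python3 st.py
```

```text
27.625 [473.41 186.   252.64] th 23.9 [ 0.351  0.237  1.875  0.     1.027 -0.066] F [ 0.9 -0.7  0. ] M [-0.07 -0.14  0.04] 57.1
```

Call:
{"api": "servo_tool", "payload": {"moves": "-0.019 0.101 0 0 0 47;-0.019 0.101 0 0 0 47;-0.019 0.101 -0.06 0 0 47;-0.019 0.101 -0.12 0 0 47;-0.019 0.101 -0.14 0 0 47;-0.019 0.101 -0.14 0 0 47"}}

```text
t: 28.38
ee_pos: [454.4, 284.3, 110.6]
orientation: [-1.556, 0.27, -0.267]
ft_force: [-0.0, 0.5, -1.3]
width: 56.6
```

```bash
python3 st.py; python3 - <<'E'
from h import *
grab('wrist','w12')
heads('w12',box=(425,260,485,320))
E
```

```text
28.375 [454.37 284.27 110.61] th 70.4 [ 0.537  0.488  1.907 -0.     0.749 -0.692] F [-0.   0.5 -1.3] M [ 0.01 -0.16 -0.01] 56.6
px [256.9 231.9] area mm2 1105 z 75.0 c 454.5 286.9 corner deg 41.3 flat normal 11.3 amp 0.96
```

View pics/w12.png

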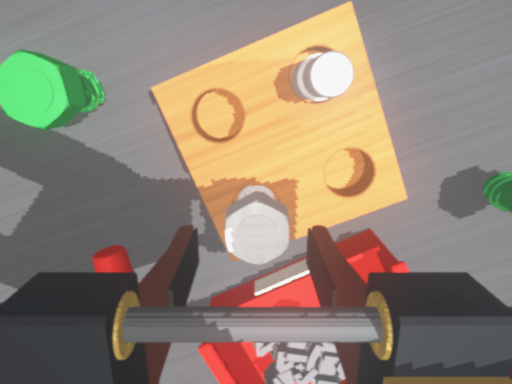

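Call:
{"api": "servo_tool", "payload": {"moves": "0.001 0.0022 -0.030 0 0 1;0.001 0.0022 -0.045 0 0 1;0.001 0.0022 -0.045 0 0 1;0.001 0.0022 -0.045 0 0 1"}}

```text
t: 28.92
ee_pos: [456.7, 287.1, 67.3]
orientation: [-1.555, 0.254, -0.255]
ft_force: [-0.3, -0.5, 0.7]
width: 56.9
```

Call:
{"api": "servo_tool", "payload": {"moves": "0 0 0 0 0 0;0 0 0 0 0 0;0 0 0 0 0 0;0 0 0 0 0 0", "hand": 255}}

```text
t: 29.42
ee_pos: [456.3, 286.9, 66.7]
orientation: [-1.556, 0.254, -0.254]
ft_force: [-0.7, -0.6, 5.3]
width: 36.0
```

Call:
{"api": "servo_tool", "payload": {"moves": "0 0 0.06 0 0 0;0 0 0.12 0 0 0;0.104 -0.321 0.165 0 0 0;0.104 -0.321 0.165 0 0 0;0.104 -0.321 0.165 0 0 0;0.104 -0.321 0.165 0 0 0;0.104 -0.321 0.165 0 0 0;0.104 -0.321 0.165 0 0 0"}}

```text
t: 30.42
ee_pos: [560.4, -37.2, 231.1]
orientation: [-1.556, 0.256, -0.256]
ft_force: [0.1, 0.4, -3.2]
width: 35.9
```

Call:
{"api": "servo_tool", "payload": {"moves": "0 0 0 0 0 0;0 0 0 0 0 0"}}

```text
t: 30.68
ee_pos: [559.2, -33.6, 230.5]
orientation: [-1.556, 0.256, -0.253]
ft_force: [-0.2, 0.4, -3.5]
width: 36.0
```

Call:
{"api": "servo_tool", "payload": {"moves": "0.001 -0.0005 -0.03 0 0 0;0.001 -0.0005 -0.05 0 0 0;0.001 -0.0005 -0.05 0 0 0;0.001 -0.0005 -0.05 0 0 0"}}

```text
t: 31.18
ee_pos: [561.2, -33.9, 181.8]
orientation: [-1.556, 0.253, -0.253]
ft_force: [0.6, 0.7, -2.8]
width: 36.0
```

```bash
python3 st.py; python3 - <<'E'
from h import *
o=ctrl.get_obs();grab('wrist','w13')
z=o['ee_pos'][2];heads('w13',lo=z+7,hi=z+12,box=(520,-70,600,10))
E
```

```text
31.175 [561.24 -33.86 181.77] th 71.5 [-0.081  0.41   1.815  0.     0.916 -1.33 ] F [ 0.6  0.7 -2.8] M [ 0.02 -0.19 -0.  ] 36.0
px [253.1 265.9] area mm2 1120 z 190.2 c 559.2 -33.2 corner deg 41.3 flat normal 11.3 amp 1.08
```

Call:
{"api": "servo_tool", "payload": {"moves": "0.0004 -0.0007 -0.012 0 0 0;0.0004 -0.0007 -0.019 0 0 0;0.0004 -0.0007 -0.022 0 0 0;0.0004 -0.0007 -0.024 0 0 0;0.0004 -0.0007 -0.026 0 0 0;0.0004 -0.0007 -0.028 0 0 0"}}

```text
t: 31.98
ee_pos: [561.6, -35.4, 153.3]
orientation: [-1.556, 0.254, -0.254]
ft_force: [-0.5, -0.1, -2.8]
width: 35.7
```

Call:
{"api": "servo_tool", "payload": {"moves": "0 0 -0.001 0 0 0;0 0 -0.002 0 0 0;0 0 -0.003 0 0 0"}}

```text
t: 32.35
ee_pos: [561.5, -35.4, 150.3]
orientation: [-1.556, 0.254, -0.254]
ft_force: [0.3, -0.3, -3.5]
width: 36.0
```

Call:
{"api": "servo_tool", "payload": {"moves": "0 0.0007 -0.001 0 0 0;0 0.0007 -0.002 0 0 0;0 0.0007 -0.0025 0 0 0"}}

```text
t: 32.72
ee_pos: [561.4, -34.7, 147.7]
orientation: [-1.556, 0.254, -0.254]
ft_force: [0.1, -0.3, -3.5]
width: 36.0
```

Call:
{"api": "servo_tool", "payload": {"moves": "0 0 -0.001 0 0 0;0 0 -0.002 0 0 0;0 0 -0.0025 0 0 0"}}

```text
t: 33.1
ee_pos: [561.9, -34.7, 147.1]
orientation: [-1.556, 0.253, -0.255]
ft_force: [-5.7, 1.8, 17.4]
width: 36.1
```

Contact at about 147.2, roughly 12 mm deep. Same test turn.

Call:
{"api": "servo_tool", "payload": {"moves": "-0.0003 0 0.001 0 0 -5;-0.0003 0 0.0008 0 0 -10;-0.0003 0 0.0003 0 0 -15;-0.0003 0 0 0 0 -20"}}

```text
t: 33.6
ee_pos: [561.7, -34.5, 146.0]
orientation: [-1.505, 0.528, -0.53]
ft_force: [0.1, 0.6, 1.7]
width: 35.6
```

```bash
python3 st.py
```

```text
33.6 [561.7  -34.52 145.97] th 51.3 [-8.300e-02  4.620e-01  1.835e+00  1.000e-03  8.440e-01 -9.780e-01] F [0.1 0.6 1.7] M [0.3  0.03 0.02] 35.6
```

It is sinking with little force (146.0). I continue along the lead.

Call:
{"api": "servo_tool", "payload": {"moves": "0 0 -0.0006 0 0 -8;0 0 -0.0012 0 0 -16;0 0 -0.0018 0 0 -24;0 0 -0.0023 0 0 -30"}}

```text
t: 34.1
ee_pos: [561.5, -34.5, 143.7]
orientation: [-1.361, 0.931, -0.932]
ft_force: [-2.2, 1.9, 4.3]
width: 35.5
```

```bash
python3 st.py
```

```text
34.1 [561.53 -34.52 143.67] th 21.2 [-0.083  0.465  1.836  0.     0.839 -0.454] F [-2.2  1.9  4.3] M [ 0.25  0.19 -0.02] 35.5
```

Call:
{"api": "servo_tool", "payload": {"moves": "0 0 -0.0008 0 0 -10;0 0 -0.0016 0 0 -20;0 0 -0.0023 0 0 -30;0 0 -0.0031 0 0 -40;0 0 -0.0039 0 0 -50;0 0 -0.0047 0 0 -60;0 0 -0.0054 0 0 -70;0 0 -0.0062 0 0 -80"}}

```text
t: 35.1
ee_pos: [561.0, -34.6, 137.5]
orientation: [-0.534, 1.915, -1.915]
ft_force: [-3.2, 1.0, 6.8]
width: 35.6
```

```bash
python3 st.py
```

```text
35.1 [561.01 -34.61 137.54] th -58.9 [-0.083  0.475  1.839  0.     0.828  0.945] F [-3.2  1.   6.8] M [0.21 0.63 0.04] 35.6
```

Call:
{"api": "servo_tool", "payload": {"moves": "0 0 -0.0009 0 0 -10;0 0 -0.0017 0 0 -20;0 0 -0.0025 0 0 -30;0 0 -0.0033 0 0 -40;0 0 -0.0033 0 0 -40"}}

```text
t: 35.72
ee_pos: [560.7, -34.7, 134.3]
orientation: [-0.161, -2.142, 2.143]
ft_force: [-5.4, 0.6, 6.4]
width: 35.7
```

```bash
python3 st.py
```

```text
35.725 [560.73 -34.73 134.26] th -98.7 [-0.083  0.48   1.841 -0.     0.822  1.639] F [-5.4  0.6  6.4] M [-0.03  0.92 -0.11] 35.7
```

Call:
{"api": "servo_tool", "payload": {"moves": "0 0 0 0 0 0;0 0 0 0 0 0;0 0 0 0 0 0", "hand": 122}}

```text
t: 36.1
ee_pos: [561.3, -34.7, 133.4]
orientation: [-0.16, -2.144, 2.144]
ft_force: [0.9, -1.5, 0.0]
width: 46.0
```

Call:
{"api": "servo_tool", "payload": {"moves": "0 0 0.03 0 0 0;0 0 0.08 0 0 0;0 0 0.13 0 0 0;-0.05 0 0.15 0 0 0;-0.11 0 0.15 0 0 0;-0.15 0 0.15 0 0 0;-0.15 0 0.15 0 0 0"}}

```text
t: 36.98
ee_pos: [408.9, -34.6, 283.5]
orientation: [-0.16, -2.144, 2.144]
ft_force: [0.3, -0.4, -0.1]
width: 45.5
```

```bash
python3 st.py; python3 - <<'E'
from h import *
grab('wrist','w14');grab('scene','s14');grab('top','t14')
crop('s14',90,110,290,260,4,'s14c')
for t in ('s14','t14'):
    d=load(t);P=cloud(d)
    for n,c in (('n1',(548.5,30.5)),('n2',(560.6,-34.3)),('tray',(574,-286))):
        m=(np.hypot(P[...,0]-c[0],P[...,1]-c[1])<16)&(P[...,2]>(112 if n!='tray' else 50))&(P[...,2]<170)
        if m.sum(): print(t,n,m.sum(),'p95 z',np.percentile(P[m][:,2],[10,50,90]).round(1),P[m].mean(0).round(1))
a=load('top0');b=load('t14')
D=np.abs(a['pixels'].astype(int)-b['pixels']).sum(2)>120
E
```

```text
36.975 [408.87 -34.6  283.54] th -98.6 [-0.113  0.039  2.032 -0.     1.07   1.607] F [ 0.3 -0.4 -0.1] M [ 0.01 -0.02  0.02] 45.5
s14 n1 120 p95 z [115.3 144.9 147. ] [550.5  32.6 139.3]
s14 n2 101 p95 z [117.4 143.1 144.9] [561.9 -33.2 139.5]
s14 tray 69 p95 z [68.6 71.3 73.4] [ 574.3 -285.2   70.4]
t14 n1 135 p95 z [144.  145.8 148.1] [548.2  30.6 145.8]
t14 n2 132 p95 z [141.4 143.3 145.7] [560.5 -34.3 143.5]
t14 tray 114 p95 z [69.7 71.9 74.3] [ 573.5 -285.6   71.9]
```

View pics/s14.png

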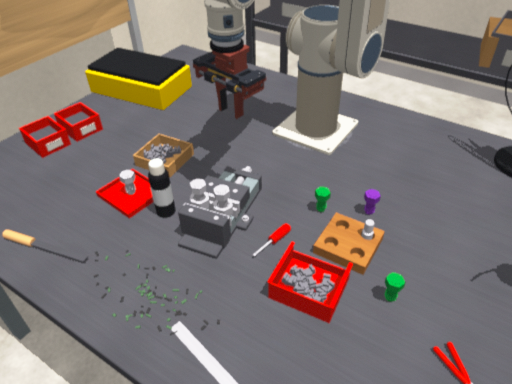

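View pics/t14.png

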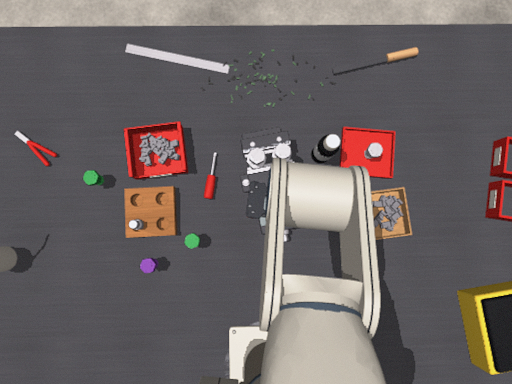

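View pics/s14c.png

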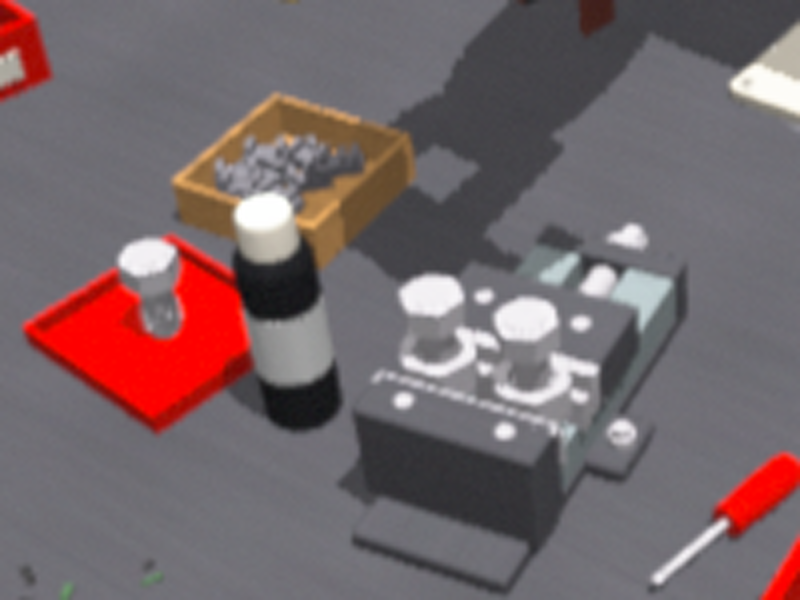

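The pictures show two upright bolts in the nuts at crop (432,325) and (526,345). The third stands in the tray at (150,290). The gauge, can and scraper look unmoved. I hand the job in.

```bash
python3 -c "
from workcell import ctrl
print(ctrl.close_job())"
```

```text
the job is handed in; nothing more can be done
None
```

The bolts are sorted: the two right-hand bolts are wound into nut_1 and nut_2, and the left-hand one stands in the shallow red tray. I handed the job in at about 37 s.

- **Right-hand bolts:** both sank freely along the lead, about 170° of clockwise turning each. The last camera view put their heads at about 146 and 143 mm, so their ends are roughly 22 and 25 mm below the nut tops. Both stand upright.
- **Left-hand bolt:** it did not sink in about 100° of gentle clockwise turning; upward force at the readings was at most 14 N. A right-hand bolt would have gone down about 8 mm.
- **Bystanders:** the plug gauge, spray can and scraper look unmoved in the last pictures. I compared them by eye; only the can was measured, right after the slip below.

- **Overshoot:** a mis-stated shift carried the held bolt past nut_2 and close over the spray can. The can was measured right after and had not moved beyond noise (0.5 mm).
- **First try at nut_1:** the bolt touched the nut's rim at 11 N, so I backed off and re-centred it.

The highest wrist force in any reading was about 17 N. The nut centres measured from the top and wrist cameras differed by up to about 3 mm. I settled this by averaging two opposite wrist views.

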